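Hover the check weight over the scale

ROBOT

A 6-joint arm with a two-finger parallel gripper is mounted at the origin on the work surface. World frame = base frame: x ahead of the robot, y to its left, z up, the work surface at z = 0. Lengths are in m, angles in rad, forces in N, time in s.
With the tool pointing down it reaches from about 0.35 to 0.85 m from the base axis. Payload 8.1 kg.
Tool frame: the origin (TCP) lies midway between the tips of the shut fingers; the grasp point (between the pads) lies robot.grip_depth behind it (robot.grip_depth is the distance from the TCP to the grasp point, in m); z points along the fingers, y is the line along which they close (so a half turn about z gives the same grasp; the last joint's range is limited). The gripper opens to 93 mm and grips with 3 to 60 N. Pads are 15 mm wide; open, the fingers measure 128 mm over their backs; the gripper's body (75 mm by 188 mm) begins 65 mm behind the grasp point.
Start: joints at [-1.381, 0.13, 1.488, -0, 1.523, -0.085], TCP at [0.163, -0.577, 0.219] pointing down, gripper open.
Joint ranges: [-2.96, 2.96], [-0.89, 2.26], [0.02, 2.5], [-1.34, 4.48], [0, 2.73], [-2.66, 2.66]. Speed limits (rad/s): [2.39, 2.39, 2.79, 3.14, 3.14, 3.14].

INTERFACE

Orientations are given as a rotation vector (axis times angle).
In Python, from plant import robot gives the robot as it stands.
- The arm moves only by the tool carry_out, never from a script. Its argument "rows" is a list of rows, each a list of 6 numbers: the shift along the tool's x, y, z in m, then the turn, a rotation vector about the tool's x, y, z in degrees. A call has 1 to 12 rows; each row is the pose to reach, as a shift and turn from the pose commanded when the call began, along the tool's axes at that moment; what a row does not reach only later rows make up. A row lasts 1/8 s, in which the tool goes at most 62.5 mm and 10.7 degrees, less where a joint would pass 70% of its speed; a pose out of reach is approached as far as the arm can. A call with a gripper value outside its range is refused whole. "jaw" is the closure in counts, from 0 (fully open) to 255 (shut), set as the call begins (left out, the last holds). The fingers move at their own pace and stop on an object; "force" is the grip in N (left out, the last holds). Time passes only in rows, so rows that repeat a pose let the fingers close. It gives the time, the measured TCP pose, the force, the opening and the grip force at its end, in the units of the state.
- robot.read_state(): the state, without advancing time (a new reading comes with each control period).
- robot.read_camera(name): name is "scene" or "side" or "wrist"; returns the picture (480x640x3 uint8, red, green, blue); there is no depth.
- robot.camera_model(name): a dict with "fx", "fy", "cx", "cy" (pixels), "R" (3x3) and "t" (3): a world point X has camera coordinates R X + t; the wrist camera has in their place "mount" (4x4, takes a point from camera to tool coordinates, whose origin is the TCP and whose axes are the flange's). Camera axes: x right, y down, z forward; pixel columns grow to the right and rows downward; lengths in m; the calibration is good to about 2 mm. A picture is of the moment at which its call begins: read the wrist's pose just before it. camera_model takes no time and is no camera call.
- robot.close_job(): hands the job in; it is judged then, once.
Trained networks look in the newest picture that a camera, given by its name, has taken for a name from the list of things; names that differ only in an ending like _2 or _b are one class to them, and where a whole thing is asked for, a point or a joint stands for the part that bears it (a point fixed in the world has none). Each returns a list of dicts, best first, with "conf" (0 to 1); they miss things now and then, are a little off and sometimes report something else, mostly with a low value. They report only what shows in the picture. A call takes as long as a camera call.
- robot.outline_of(camera, target): "pixels" (480x640 bool, what is visible of it) and "pixel" ([column, row] in pixels, amid what is visible of it).
The state is a dict: "t": time; "q": joint angles; "dq": joint speeds; "joint_torque": joint torques, N m; "tool_pos": TCP position; "orientation": TCP orientation; "force": force on the tool from outside, world axes, zero at the start; "wrist_torque": the same for the moment, N m; "opening": finger opening in m; "gripper_force": force on a finger pad.
Only numpy, scipy, OpenCV 4.12 (cv2) and the standard library are available. Lean on these libraries where they do the work, as an engineer would, in place of code of your own. Each camera call takes 0.05 s, during which the arm holds its last target. There are 200 camera calls.

TASK

For the daily scale check, grip the C-shaped lifter by its black handle, put its prong through the eyelet of the larger steel check weight, lift the weight with it and carry it over the jars in the rack, above their lids, to the bench scale. Finish while still holding it: the weight hangs at rest from the lifter, centred over the raised ring on the scale's pan, about 1 cm above the ring and never touching the scale. Do not touch that weight with the gripper, and leave the jars and the small weight where they stand.

Things in the scene. Friction and masses are not known exactly. Their poses are not given: they have to be found in the camera images.
- check_weight: The larger check weight: plain steel cylinder, 44 mm diameter, 42 mm high, 0.5 kg, standing on the table with a round wire eyelet upright on its top (74 mm high in all). Origin: centre of its underside; z up its axis, x along the axis of the eyelet's hole. Free to hang and swing once on the prong.
- check_weight_eye (a point): Centre of the large weight's eyelet, 57 mm above the weight's underside. The eyelet is 6 mm wire round a hole of about 21 mm clear diameter, open along the weight's x axis.
- lifter: C-shaped lifter, 0.12 kg, standing upright. Black handle on top: x -36 to +28 mm, 18 mm wide along y, 70 to 96 mm above the underside. Steel spine at the rear (x = -41 mm, 10 x 14 mm) down to a foot 20 x 50 x 8 mm. Prong below the handle, pointing to +x; about 60 mm open between them. Origin: on the underside plane, at x = 0; a load hung at x = 0 is right under the handle.
- prong_tip (a point): Tip of the lifter's prong, a straight level round rod, 8 mm diameter, from the spine along the lifter's +x, its axis 5.5 mm above the lifter's underside, with an 11 mm ball end. This point is the very end, at lifter x = 40.5 mm.
- scale: Bench scale, fixed, black housing 190 x 190 mm, with a flat square steel pan 185 x 185 mm on top. Origin: centre of its underside on the table; z up. Its display faces its own -x side.
- pan_centre (a point): Centre of the scale's pan on its top face, 70 mm above the table. Around it lies a raised dark steel ring, 71 mm outer diameter, 61 mm inner, that stands 3 mm above the pan.
- rack: Low steel tray, fixed, 340 mm long along its x, 90 mm wide along its y, rim 22 mm high, floor 6 mm, lying between the weights and the scale. Origin: centre of its underside. Three jars stand in it in a row along x; their lids reach 106 mm above the table.
- jar0: Spice jar, 70 mm diameter, 100 mm high, loose, in the rack's end nearer the robot. Origin: centre of its underside.
- jar1: Same jar, in the middle of the rack.
- jar2: Same jar, in the far end of the rack.
- small_weight: The smaller check weight, to be left alone: steel cylinder 32 mm diameter, 30 mm high, 62 mm high with its eyelet, 0.2 kg. Origin: centre of its underside.

How it is judged:
On the way, in this order (a step that is already met when the one before it is completed fails the run):
1. the lifter's prong is through the large weight's eyelet (x of check_weight_eye in the frame of lifter between -0.034 and 0.03 m and y of check_weight_eye in the frame of lifter between -0.01 and 0.01 m and z of check_weight_eye in the frame of lifter between -0.008 and 0.016 m and angle between the x axis of lifter and the x axis of check_weight, either way round below 0.6 rad), for 0.1 s.
2. the large weight hangs from the lifter, clear of the table (x of check_weight_eye in the frame of lifter between -0.034 and 0.03 m and y of check_weight_eye in the frame of lifter between -0.01 and 0.01 m and z of check_weight_eye in the frame of lifter between -0.008 and 0.016 m and height (world z) of check_weight above 0.03 m and contact force between check_weight and lifter above 2 N), for 0.1 s.
3. the weight passes over the row of jars, its underside above their lids (y of check_weight in the frame of rack between -0.05 and 0.05 m and x of check_weight in the frame of rack between -0.17 and 0.17 m and height (world z) of check_weight above 0.106 m), for 0.04 s.
At the end, for the whole second after the job is handed in: The large weight hangs at rest (under 30 mm/s, within 0.2 rad of upright) from the held lifter's prong, centred within 12 mm over the ring, its underside 6 to 28 mm above the pan; weight and lifter clear of the scale, gripper of the weight; jars and small weight within 25 mm of their starts (horizontal distance between check_weight and pan_centre below 0.012 m and z of check_weight in the frame of pan_centre between 0.006 and 0.028 m and angle between check_weight's own z axis and vertical below 0.2 rad and linear speed of check_weight below 0.03 m/s and contact force between each of check_weight, lifter and scale below 0.05 N and contact force between check_weight and the arm below 0.05 N and contact force between check_weight and the fingers below 0.05 N and contact force between check_weight and lifter above 3 N and contact force between lifter and the fingers above 1 N and x of check_weight_eye in the frame of lifter between -0.034 and 0.03 m and y of check_weight_eye in the frame of lifter between -0.01 and 0.01 m and z of check_weight_eye in the frame of lifter between -0.008 and 0.016 m and distance of each of jar0, jar1, jar2, small_weight from where it was at the start of the episode below 0.025 m); the arm keeps its last pose, push and grip.
It fails at once if the large weight touches the scale (contact force between check_weight and scale above 0.5 N).
It fails at once if the gripper touches the large weight (contact force between check_weight and the fingers above 0.5 N or contact force between check_weight and the arm above 0.5 N).
It fails at once if a jar or the small weight is shifted or knocked over (distance of any of jar0, jar1, jar2, small_weight from where it was at the start of the episode above 0.025 m or angle between any of jar0, jar1, jar2, small_weight's own z axis and vertical above 0.35 rad).
It also fails if it takes over 61 s, if anything falls off the work surface, if the arm or the gripper's body presses on something with over 40 N, if the wrist force passes 120 N, or if a joint passes its speed limit or range.

## Working session

There is one attempt and no reset: what is moved stays moved. The work goes in short steps, Python scripts to look and compute and a tool call to move; the robot and the scene stay as the last step left them, time stands still between calls to the robot, and variables do not carry over. Pictures are saved under pics/ and viewed, at most 10 in all, crops included, and the job is handed in when it is done.

Besides the shell and the picture viewer there is one more tool, called after ">>>" by a JSON object that holds its "method" and its "body". carry_out: Moves the arm, as the interface text tells. Its arguments: {"type":"object","properties":{"rows":{"type":"array"},"jaw":{"type":"number"},"force":{"type":"number"}},"required":["rows"]}

```bash
mkdir -p pics; ls; python3 - <<'E'
from plant import robot
import cv2,numpy as np
np.set_printoptions(precision=4,suppress=True)
s=robot.read_state();print(s['t'],s['tool_pos'],s['orientation'],s['opening'],robot.grip_depth)
for c in ['scene','side']:
    im=robot.read_camera(c);cv2.imwrite(f'pics/{c}0.png',im[...,::-1])
    m=robot.camera_model(c);print(c,m['fx'],m['cx'],m['cy'],-np.array(m['R']).T@m['t'],np.array(m['R'])[2])
    for n in ['check_weight','check_weight_eye','lifter','prong_tip','scale','pan_centre','rack','jar0','jar1','jar2','small_weight']:
        try:
            for d in robot.outline_of(c,n)[:2]:
                p=d['pixels'];ys,xs=np.nonzero(p);print(n,round(d['conf'],2),np.array(d['pixel']),xs.min(),xs.max(),ys.min(),ys.max(),p.sum())
        except Exception as e: print(n,e)
print(robot.camera_model('wrist'))
E
```

```text
pics
0.0 [ 0.1627 -0.5769  0.2176] [-3.1102 -0.43    0.0002] 0.09284579091459129 0.0188
scene 532.7821421046118 314.2257356568782 230.68919232370615 [0.9063 0.6431 0.759 ] [-0.3565 -0.6266 -0.693 ]
check_weight 0.76 [367.2 379.8] 354 383 359 400 935
check_weight 0.62 [327.4 325.2] 319 337 307 340 461
check_weight_eye 0.78 [366.1 379.8] 353 383 359 401 984
lifter 0.56 [444.3 287. ] 413 465 269 320 1240
prong_tip 0.57 [446.3 283.6] 414 464 269 320 1182
scale 0.65 [260.2 160.2] 202 318 116 204 6391
pan_centre 0.6 [261.8 159.8] 202 317 116 204 6322
rack 0.57 [298.9 259. ] 228 396 208 301 3365
jar0 0.97 [359.6 205.9] 341 377 180 237 1805
jar0 0.88 [317.4 229.7] 298 334 201 260 1861
jar1 0.97 [359.6 205.9] 341 377 180 237 1805
jar1 0.88 [317.4 229.7] 298 334 201 260 1861
jar2 0.97 [359.6 205.9] 341 377 180 237 1805
jar2 0.88 [317.4 229.7] 298 334 201 260 1861
small_weight 0.65 [326.2 322.9] 319 337 307 339 459
side 466.32448506703025 322.0351526292645 241.59477932263013 [ 0.2192 -0.4528  0.5579] [ 0.4486  0.6304 -0.6335]
check_weight 0.79 [266.3 184.9] 256 276 164 197 537
check_weight_eye 
[... 289 characters left out ...]
 [306.9 302.3] 221 410 233 356 4809
jar0 0.87 [366.8 233.7] 348 389 200 267 2470
jar0 0.6 [273.2 293.9] 245 294 257 332 3098
jar1 0.87 [366.8 233.7] 348 389 200 267 2470
jar1 0.6 [273.2 293.9] 245 294 257 332 3098
jar2 0.87 [366.8 233.7] 348 389 200 267 2470
jar2 0.6 [273.2 293.9] 245 294 257 332 3098
small_weight 0.67 [446.2 397.5] 344 550 304 479 24802
small_weight 0.59 [297.4 211.5] 292 307 193 223 345
{'fx': 418.917107724572, 'fy': 418.917107724572, 'cx': 318.25214936350955, 'cy': 238.56038219990342, 'mount': array([[ 0.0001, -0.9637, -0.2669,  0.0744],
       [ 1.    , -0.0001,  0.001 ,  0.0018],
       [-0.001 , -0.2669,  0.9637, -0.1663],
       [ 0.    ,  0.    ,  0.    ,  1.    ]])}
```

View pics/scene0.png

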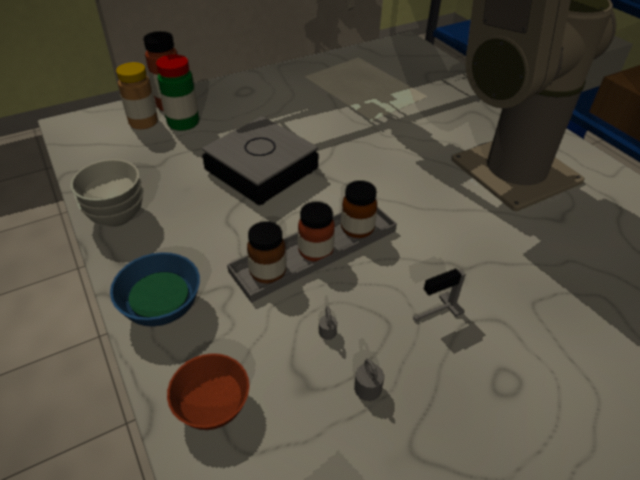

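View pics/side0.png

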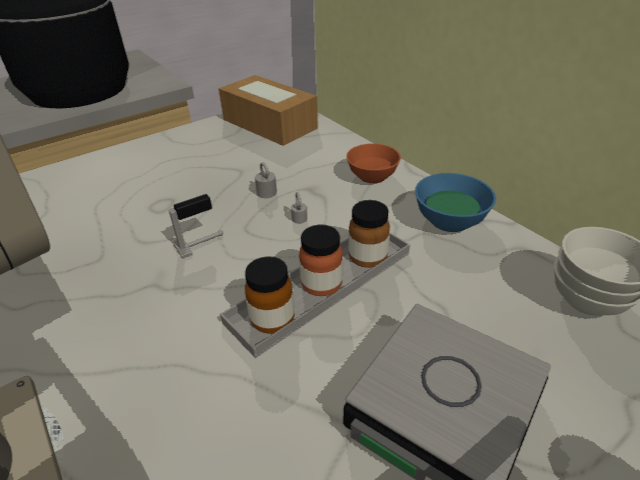

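The scene view shows the lifter at (445,290) with its prong towards the lower left, tip at (417,318). The large weight is at (368,380), the small one at (327,325) and the pan ring at (260,147). The side view shows the ring at (451,381), the lifter at (186,215) with its tip at (222,236), and the large weight at (266,184). Next I'll fit models to these.

```bash
cat > h.py <<'E'
from plant import robot
import numpy as np, cv2
from scipy.optimize import least_squares
from scipy.spatial.transform import Rotation as Ro
np.set_printoptions(precision=4,suppress=True)
def cam(c,s=None):
    m=robot.camera_model(c)
    if c!='wrist': return m,np.array(m['R']),np.array(m['t'])
    T=np.eye(4);T[:3,:3]=Ro.from_rotvec(s['orientation']).as_matrix();T[:3,3]=s['tool_pos']
    W=np.linalg.inv(T@m['mount']);return m,W[:3,:3],W[:3,3]
def proj(P,k):
    m,R,t=k;q=np.atleast_2d(P)@R.T+t
    return np.c_[m['fx']*q[:,0]/q[:,2]+m['cx'],m['fy']*q[:,1]/q[:,2]+m['cy']]
def onplane(px,z,k):
    m,R,t=k;d=R.T@np.array([(px[0]-m['cx'])/m['fx'],(px[1]-m['cy'])/m['fy'],1]);c=-R.T@t
    return c+d*(z-c[2])/d[2]
a=np.linspace(0,2*np.pi,36,endpoint=False)
def cyl(r,z0,z1): return np.vstack([np.c_[r*np.cos(a),r*np.sin(a),0*a+z] for z in(z0,z1)])
def box(x0,x1,y0,y1,z0,z1): return np.array([[x,y,z] for x in(x0,x1) for y in(y0,y1) for z in(z0,z1)])
def ring(r,zc): return np.c_[0*a,r*np.cos(a),zc+r*np.sin(a)]
WEIGHT=np.vstack([cyl(.022,0,.042),ring(.0165,.0575)])
SMALL=np.vstack([cyl(.016,0,.030),ring(.0165,.0455)])
LIFT=np.vstack([box(-.036,.028,-.009,.009,.07,.096),box(-.046,-.036,-.007,.007,0,.09),box(-.051,-.031,-.025,.025,0,.008),box(.03,.0405,-.0055,.0055,0,.011)])
RACK=box(-.17,.17,-.045,.045,0,.022)
def place(M,p): 
    c,s=np.cos(p[2]),np.sin(p[2]);return M@np.array([[c,s,0],[-s,c,0],[0,0,1]])+[p[0],p[1],0]
def bb(u): return np.r_[u.min(0),u.max(0)]
def fit(M,obs,p0,yaw=True):   # obs: list of (cam, [x0,y0,x1,y1])
    f=lambda p:np.concatenate([bb(proj(place(M,np.r_[p,p0[len(p):]]),k))-b for k,b in obs])
    r=least_squares(f,p0 if yaw else p0[:2],loss='soft_l1');return r.x,r.fun
E
python3 - <<'E'
from h import *
S,D=cam('scene'),cam('side')
B=lambda x0,x1,y0,y1:np.array([x0-.5,y0-.5,x1+.5,y1+.5])
p=onplane([368,395],0,S);print(p)
print('W',*fit(WEIGHT,[(S,B(354,383,359,400)),(D,B(256,276,164,197))],[p[0],p[1],0]))
p=onplane([328,335],0,S)
print('S',*fit(SMALL,[(S,B(319,337,307,340)),(D,B(292,307,193,223))],[p[0],p[1],0]))
t=[onplane([417,318],.0055,S),onplane([222,236],.0055,D)];f=[onplane([455,310],.0,S),onplane([183,252],0,D)];print('tip',t,'foot',f)
d=np.mean(t,0)-np.mean(f,0);y=np.arctan2(d[1],d[0]);p=np.mean(f,0)+.041*np.array([np.cos(y),np.sin(y),0])
print('L',*fit(LIFT,[(S,B(413,465,269,320)),(D,B(169,224,194,258))],[p[0],p[1],y]),[p[0],p[1],y])
print('ring',onplane([260,147],.073,S),onplane([451,381],.073,D))
for px in [(361,190),(317,212),(265,233)]: print('lid',onplane(px,.106,S))
r0=onplane([230,267],.022,S);r1=onplane([395,228],.022,S);print(r0,r1)
print('R',*fit(RACK,[(S,B(228,396,208,301)),(D,B(221,410,233,356))],[(r0+r1)[0]/2,(r0+r1)[1]/2,np.arctan2(*(r1-r0)[1::-1])]))
E
```

```text
[0.6207 0.3197 0.    ]
W [0.6161 0.3087 0.1197] [-0.8286 -0.1127 -0.1023  0.4067 -1.6099 -0.39   -0.095   1.8485]
S [ 0.619   0.1876 -0.0902] [-1.0774  0.362  -0.7381 -0.07   -1.7125  0.0114 -0.8209  0.7417]
tip [array([0.4668, 0.2394, 0.0055]), array([0.4693, 0.2277, 0.0055])] foot [array([ 0.3929,  0.2546, -0.    ]), array([0.3923, 0.2361, 0.    ])]
L [ 0.435   0.239  -0.1588] [-3.4966 -0.5216  0.528   0.8046 -1.0553  0.1677  0.3238 -0.0618] [np.float64(0.43313010077214353), np.float64(0.23904323465405544), np.float64(-0.15508849594467347)]
ring [ 0.5299 -0.2682  0.073 ] [ 0.5283 -0.2764  0.073 ]
lid [ 0.4363 -0.0038  0.106 ]
lid [0.5419 0.0117 0.106 ]
lid [0.6495 0.0168 0.106 ]
[ 0.7123 -0.0121  0.022 ] [0.3801 0.0466 0.022 ]
R [0.5438 0.0069 3.2013] [-2.6513 -7.0837  0.6181  0.2977 -2.1056 -9.0252  0.7028  0.2   ]
```

```bash
cat >> h.py <<'E'
def down(yaw): # tool x at yaw, z down
    c,s=np.cos(yaw),np.sin(yaw);return np.array([[c,s,0],[s,-c,0],[0,0,-1.]])
def rel(pos,R,s=None):
    s=s or robot.read_state();R0=Ro.from_rotvec(s['orientation']).as_matrix()
    return np.r_[R0.T@(np.array(pos)-s['tool_pos'])*1000,Ro.from_matrix(R0.T@R).as_rotvec(degrees=True)].round(1)
E
python3 - <<'E'
from h import *
print(rel([.52,.25,.28],down(2.98)))
E
```

```text
[ 568.3 -699.5  -61.4   -0.     0.  -155. ]
```

>>> {"method": "carry_out", "body": {"rows": [[0.568, -0.7, -0.061, 0, 0, -155], [0.568, -0.7, -0.061, 0, 0, -155], [0.568, -0.7, -0.061, 0, 0, -155], [0.568, -0.7, -0.061, 0, 0, -155], [0.568, -0.7, -0.061, 0, 0, -155], [0.568, -0.7, -0.061, 0, 0, -155], [0.568, -0.7, -0.061, 0, 0, -155], [0.568, -0.7, -0.061, 0, 0, -155], [0.568, -0.7, -0.061, 0, 0, -155], [0.568, -0.7, -0.061, 0, 0, -155], [0.568, -0.7, -0.061, 0, 0, -155], [0.568, -0.7, -0.061, 0, 0, -155]], "jaw": 0}}

```text
t: 2.7
tool_pos: [0.4596, 0.1119, 0.2698]
orientation: [0.943, 2.995, 0.001]
force: [1.5, -1.0, 1.2]
opening: 0.0928
gripper_force: 0.0
```

```bash
python3 - <<'E'
from h import *
print(robot.read_state()['q'],rel([.52,.25,.28],down(2.98)))
E
```

```text
[ 0.1307 -0.236   1.7493 -0.0002  1.627  -0.8299] [ 29.6 147.8 -10.1   0.    0.1 -25.7]
```

>>> {"method": "carry_out", "body": {"rows": [[0.03, 0.148, -0.01, 0, 0, -25.7], [0.03, 0.148, -0.01, 0, 0, -25.7], [0.03, 0.148, -0.01, 0, 0, -25.7], [0.03, 0.148, -0.01, 0, 0, -25.7], [0.03, 0.148, -0.01, 0, 0, -25.7]]}}

```text
t: 3.32
tool_pos: [0.5198, 0.2472, 0.2791]
orientation: [-0.266, -3.13, 0.001]
force: [0.8, -0.5, 0.5]
opening: 0.0929
gripper_force: 0.0
```

```bash
cat > look.py <<'E'
from h import *
import sys
s=robot.read_state();im=robot.read_camera('wrist');cv2.imwrite(f'pics/{sys.argv[1]}.png',im[...,::-1])
k=cam('wrist',s);print(s['t'],s['tool_pos'],s['orientation'],s['q'],s['force'],s['opening'])
for n in sys.argv[2:]:
    for d in robot.outline_of('wrist',n)[:2]:
        ys,xs=np.nonzero(d['pixels']);print(n,round(d['conf'],2),np.array(d['pixel']),[xs.min(),ys.min(),xs.max(),ys.max()])
E
python3 look.py w1 check_weight lifter small_weight
```

```text
3.325 [0.5198 0.2472 0.2791] [-0.2661 -3.1299  0.0009] [ 0.355   0.0476  1.4666 -0.0003  1.6279 -1.0462] [ 0.785  -0.4643  0.4537] 0.09294385484925952
check_weight 0.8 [392.  275.8] [np.int64(368), np.int64(251), np.int64(415), np.int64(301)]
check_weight 0.35 [113.5 333.3] [np.int64(88), np.int64(311), np.int64(143), np.int64(361)]
lifter 0.7 [292.4  86.3] [np.int64(266), np.int64(50), np.int64(317), np.int64(152)]
small_weight 0.73 [278.7 296.4] [np.int64(263), np.int64(277), np.int64(293), np.int64(313)]
```

View pics/w1.png

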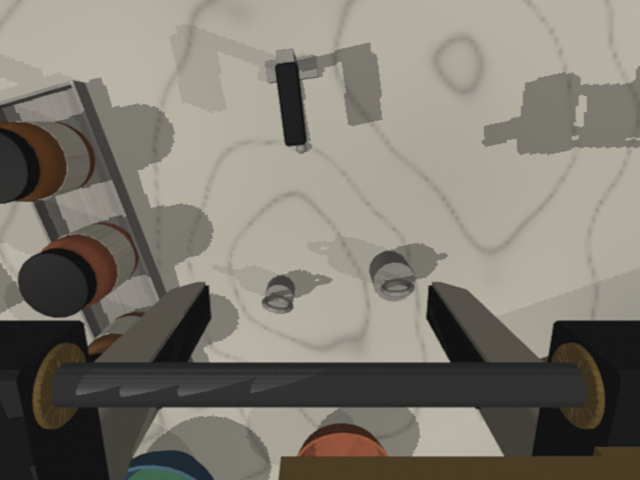

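```bash
python3 - <<'E'
from h import *
im=cv2.imread('pics/w1.png')
A=cv2.resize(im[240:310,360:430],None,fx=8,fy=8,interpolation=cv2.INTER_CUBIC)
B=cv2.resize(im[40:160,260:325],None,fx=4.6667,fy=4.6667,interpolation=cv2.INTER_CUBIC)[:560,:240]
B=cv2.resize(im[45:157,262:310],None,fx=5,fy=5,interpolation=cv2.INTER_CUBIC)
o=np.hstack([A,B]);print(o.shape,A.shape,B.shape)
cv2.imwrite('pics/c1.png',o)
E
```

```text
(560, 800, 3) (560, 560, 3) (560, 240, 3)
```

View pics/c1.png

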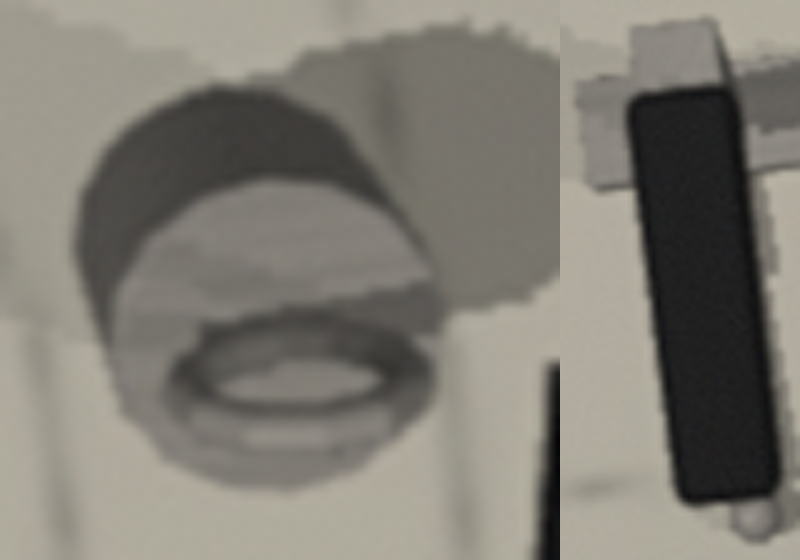

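The weight's eyelet lies roughly across the picture: its outer ends are at about (381.3,287.3) and (414.6,286.3), with the hole at (397,288). The handle's top-face corners are (276,64), (297,63), (286,144.5) and (305.5,143). The ball end is at (301,148).

```bash
python3 - <<'E'
from h import *
s=dict(tool_pos=np.array([0.5198,0.2472,0.2791]),orientation=np.array([-0.2661,-3.1299,0.0009]))
k=cam('wrist',s)
c=[onplane(p,.096,k)[:2] for p in [(276.2,64),(297,63),(286.2,144.5),(305.5,143)]]
rear=(c[0]+c[1])/2;fr=(c[2]+c[3])/2;d=fr-rear;y=np.arctan2(d[1],d[0]);print('handle',rear,fr,np.linalg.norm(d),y,'origin',rear+d/np.linalg.norm(d)*.036,np.linalg.norm(c[1]-c[0]),np.linalg.norm(c[3]-c[2]))
print('ball',onplane((300.8,148),.0055,k))
l,r=[onplane(p,.057,k)[:2] for p in [(381.3,287.3),(414.6,286.3)]]
print(l,r,(l+r)/2,np.linalg.norm(l-r),'axis yaw',np.arctan2(*(l-r)[::-1])-np.pi/2)
f=lambda p:(lambda u:np.r_[bb(u[:36])-bb(np.array([[369.5,262.5],[414.6,301.2]]))])(proj(place(np.vstack([cyl(.022,.042,.042)[:36]]),[*p,0]),k))
r=least_squares(f,[.616,.309]);print(r.x,r.fun)
# ring: tube outer silhouette for yaws
for yaw in [-.4,-.2,0,.2,.4]:
    u=proj(place(np.array([[0,.0135*np.cos(t),.0575+.0135*np.sin(t)] for t in a]),[*r.x,yaw]),k)
    i,j=u[:,0].argmin(),u[:,0].argmax();print(yaw,u[i],u[j],u[9],u[27])
E
python3 - <<'E'
from h import *
k=cam('wrist',dict(tool_pos=np.array([0.5198,0.2472,0.2791]),orientation=np.array([-0.2661,-3.1299,0.0009])))
S,D=cam('scene'),cam('side')
B=lambda x0,y0,x1,y1:np.array([x0-.5,y0-.5,x1+.5,y1+.5])
print('W',*fit(WEIGHT,[(S,B(354,359,383,400)),(D,B(256,164,276,197)),(k,B(368,251,415,301))],[.616,.309,0]))
E
```

```text
handle [0.4001 0.2409] [0.4611 0.2368] 0.0611183423330377 -0.0660776366799473 origin [0.436  0.2385] 0.016169449127465926 0.01578345268418144
ball [0.4695 0.2356 0.0055]
[0.6138 0.2927] [0.6183 0.3254] [0.6161 0.3091] 0.03303227953049917 axis yaw -3.278187005581929
[0.6164 0.3057] [ 1.1587 -0.6747 -1.1586  0.6778]
-0.4 [381.4192 284.1076] [408.0255 291.6242] [397.1207 293.188 ] [392.3783 282.841 ]
-0.2 [380.9668 286.5727] [408.5278 289.1461] [397.1207 293.188 ] [392.3783 282.841 ]
0 [381.0455 289.0448] [408.4952 286.6438] [397.1207 293.188 ] [392.3783 282.841 ]
0.2 [381.6493 291.426 ] [407.9263 284.2176] [397.1207 293.188 ] [392.3783 282.841 ]
0.4 [382.7519 293.6225] [406.8414 281.9654] [397.1207 293.188 ] [392.3783 282.841 ]
W [0.6165 0.3077 0.2621] [-1.3592  0.1761 -0.6865  0.041  -1.1849 -0.1233  0.293   1.9924  0.5043
 -0.9459 -0.0665  0.0762]
```

```bash
python3 - <<'E'
from h import *
for z in (.16,.064): print(rel([.436,.2387,z],down(np.pi-.07)))
E
```

```text
[ 81.6 -22.2 119.6   0.    0.   -5.7]
[ 81.6 -22.3 215.6   0.    0.   -5.7]
```

>>> {"method": "carry_out", "body": {"rows": [[0.082, -0.022, 0.05, 0, 0, -5.7], [0.082, -0.022, 0.12, 0, 0, -5.7], [0.082, -0.022, 0.12, 0, 0, -5.7], [0.082, -0.022, 0.12, 0, 0, -5.7], [0.082, -0.022, 0.145, 0, 0, -5.7], [0.082, -0.022, 0.17, 0, 0, -5.7], [0.082, -0.022, 0.195, 0, 0, -5.7], [0.082, -0.022, 0.21, 0, 0, -5.7], [0.082, -0.022, 0.2156, 0, 0, -5.7], [0.082, -0.022, 0.2156, 0, 0, -5.7]]}}

```text
t: 4.78
tool_pos: [0.4362, 0.24, 0.0644]
orientation: [0.108, 3.139, 0.001]
force: [-0.5, 0.0, 1.1]
opening: 0.093
gripper_force: 0.0
```

```bash
python3 look.py w2 lifter prong_tip; python3 -c "
from h import *
print(rel([.436,.2387,.064],down(np.pi-.07)))"
```

```text
4.775 [0.4362 0.24   0.0644] [0.1083 3.139  0.0005] [ 0.3999 -0.0135  1.9296 -0.      1.2247 -1.1019] [-0.4568  0.0149  1.1039] 0.09297700132344353
lifter 0.92 [319.1 249.4] [np.int64(270), np.int64(161), np.int64(363), np.int64(361)]
prong_tip 0.76 [317.3 246.8] [np.int64(270), np.int64(160), np.int64(364), np.int64(361)]
[ 0.2 -1.5  0.8  0.   0.1  0.1]
```

View pics/w2.png

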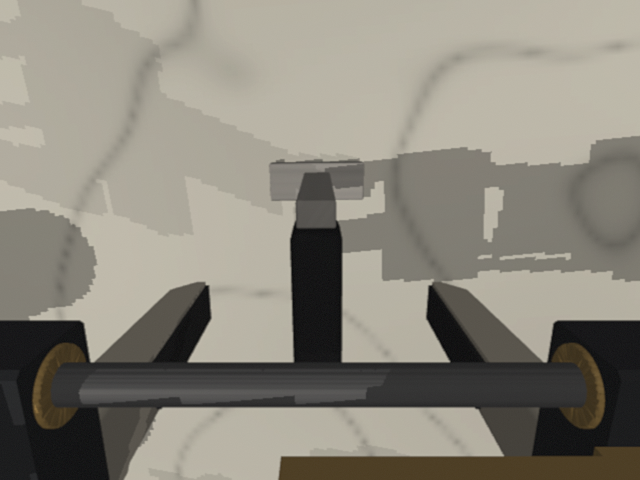

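The handle lies centred between the fingers, columns 292–342, with its rear edge at row 228 and the foot at rows 160–200. I'll close the jaws now.

>>> {"method": "carry_out", "body": {"rows": [[0, 0, 0, 0, 0, 0], [0, 0, 0, 0, 0, 0], [0, 0, 0, 0, 0, 0], [0, 0, 0, 0, 0, 0], [0, 0, 0, 0, 0, 0], [0, 0, 0, 0, 0, 0], [0, 0, 0, 0, 0, 0], [0, 0, 0, 0, 0, 0]], "jaw": 255, "force": 50}}

```text
t: 5.92
tool_pos: [0.4355, 0.2398, 0.0636]
orientation: [-0.108, -3.14, 0.0]
force: [-0.5, -0.6, -0.2]
opening: 0.0173
gripper_force: 36.1
```

```bash
python3 - <<'E'
from h import *
k=cam('wrist',dict(tool_pos=np.array([0.4362,0.24,0.0644]),orientation=np.array([0.1083,3.139,0.0005])))
print(onplane((317,228),.096,k),onplane((317,160),.008,k),onplane((317,200),.008,k))
s=robot.read_state();print(s['opening'],s['gripper_force'],s['tool_pos'],s['orientation'],s['q'])
E
```

```text
[0.3969 0.2406 0.096 ] [0.3822 0.2413 0.008 ] [0.4034 0.2399 0.008 ]
0.017271828855628994 36.06414198875427 [0.4355 0.2398 0.0636] [-0.108  -3.1397  0.    ] [ 0.4002 -0.0133  1.931   0.      1.224  -1.1019]
```

```bash
cat >> h.py <<'E'
def tcp_for(lo,yaw,zl,off=(-.0015,.0636)): # lifter origin xy, yaw, underside z -> TCP pose
    d=np.array([np.cos(yaw),np.sin(yaw)]);return np.r_[np.array(lo)-off[0]*d,zl+off[1]],down(np.pi+yaw)
E
python3 - <<'E'
from h import *
e=np.array([.6163,.3078]);y=-.09;d=np.array([np.cos(y),np.sin(y)])
print(rel(*tcp_for(e-.085*d,y,.0515)))
E
```

```text
[-92.2  82.  -51.5  -0.   -0.    1.2]
```

>>> {"method": "carry_out", "body": {"rows": [[0, 0, -0.015, 0, 0, 0], [0, 0, -0.035, 0, 0, 0], [0, 0, -0.0515, 0, 0, 0], [-0.025, 0.022, -0.0515, 0, 0, 1.2], [-0.05, 0.044, -0.0515, 0, 0, 1.2], [-0.075, 0.066, -0.0515, 0, 0, 1.2], [-0.088, 0.078, -0.0515, 0, 0, 1.2], [-0.092, 0.082, -0.0515, 0, 0, 1.2], [-0.092, 0.082, -0.0515, 0, 0, 1.2], [-0.092, 0.082, -0.0515, 0, 0, 1.2]]}}

```text
t: 7.18
tool_pos: [0.5325, 0.3149, 0.1153]
orientation: [-0.141, -3.138, 0.0]
force: [0.3, -0.9, -0.4]
opening: 0.0176
gripper_force: 50.0
```

```bash
python3 - <<'E'
from h import *
s=robot.read_state();print(s['tool_pos'],s['orientation'],s['opening'],s['gripper_force'],s['force'])
T=down(0);R=Ro.from_rotvec(s['orientation']).as_matrix()
tip=s['tool_pos']+R@np.array([.0015-.0405+.0055,0,.0636-.0055]);e=np.array([.6163,.3078,.057])
print('ball',tip)
cs=[]
for c in ['scene','side']:
    im=robot.read_camera(c)[...,::-1];k=cam(c);u=proj(np.array([tip,e]),k);print(c,u)
    x,y=u.mean(0).astype(int);cr=im[y-40:y+40,x-40:x+40];cs.append(cv2.resize(cr,(400,400),interpolation=cv2.INTER_CUBIC));print('crop org',x-40,y-40)
    for n in ['check_weight','lifter']:
        for dd in robot.outline_of(c,n)[:1]:
            ys,xs=np.nonzero(dd['pixels']);print(n,round(dd['conf'],2),[xs.min(),ys.min(),xs.max(),ys.max()])
cv2.imwrite('pics/c2.png',np.hstack(cs))
E
```

```text
[0.5325 0.3149 0.1153] [-0.141  -3.1381  0.0004] 0.01760095579180334 49.962002635002136 [ 0.254  -0.8706 -0.4415]
ball [0.5658 0.3119 0.0572]
scene [[398.406  356.2622]
 [369.2717 368.0742]]
crop org 343 322
check_weight 0.7 [np.int64(354), np.int64(359), np.int64(383), np.int64(400)]
lifter 0.75 [np.int64(397), np.int64(312), np.int64(453), np.int64(359)]
side [[241.6787 177.9624]
 [263.9364 170.9264]]
crop org 212 134
check_weight 0.92 [np.int64(255), np.int64(163), np.int64(276), np.int64(197)]
lifter 0.64 [np.int64(197), np.int64(139), np.int64(243), np.int64(196)]
```

View pics/c2.png

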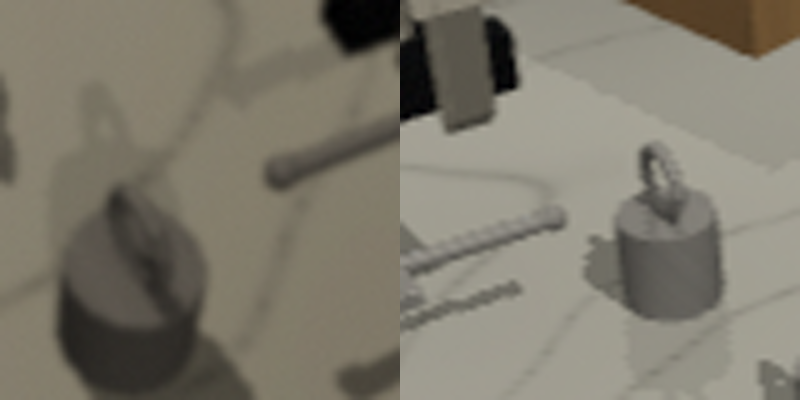

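The ball end and ring hole are at (398.6,356.6) and (370.8,367.6) in the scene view. In the side view they are at (242.4,177.6) and (264,170). Both agree with the prediction to about 1.5 px.

```bash
python3 - <<'E'
from h import *
s=robot.read_state();R=Ro.from_rotvec(s['orientation']).as_matrix()
b=s['tool_pos']+R@np.array([.0015-.0405+.0055,0,.0636-.0055])
S,D=cam('scene'),cam('side')
tri=lambda u,v:least_squares(lambda p:np.r_[proj(p,S)[0]-u,proj(p,D)[0]-v],[.6,.3,.05])
for n,u,v in [('ball',[398.6,356.6],[242.4,177.6]),('eye',[370.8,367.6],[264,169.9])]:
    r=tri(u,v);print(n,r.x,r.fun)
print(b)
e=np.array([.6163,.3078]);y=-.09;d=np.array([np.cos(y),np.sin(y)])
for g in(.085,.045,0): print(rel(*tcp_for(e-g*d,y,.0515)))
E
```

```text
ball [0.5666 0.3125 0.0575] [-0.3914  0.0391 -0.5227 -0.0297]
eye [0.6155 0.3089 0.0592] [-0.5532  0.0238 -0.7693 -0.0078]
[0.5662 0.3122 0.0572]
[-0.3  0.2  0.2  0.   0.   0. ]
[-40.3   0.2   0.2   0.    0.    0. ]
[-85.3   0.1   0.2   0.    0.    0. ]
```

>>> {"method": "carry_out", "body": {"rows": [[-0.01, 0, 0, 0, 0, 0], [-0.02, 0, 0, 0, 0, 0], [-0.03, 0, 0, 0, 0, 0], [-0.04, 0, 0, 0, 0, 0], [-0.05, 0, 0, 0, 0, 0], [-0.058, 0, 0, 0, 0, 0], [-0.066, 0, 0, 0, 0, 0], [-0.074, 0, 0, 0, 0, 0], [-0.08, 0, 0, 0, 0, 0], [-0.084, 0, 0, 0, 0, 0], [-0.085, 0, 0, 0, 0, 0], [-0.085, 0, 0, 0, 0, 0]]}}

```text
t: 8.98
tool_pos: [0.6176, 0.3077, 0.1151]
orientation: [-0.141, -3.138, 0.0]
force: [-0.2, 0.3, -1.9]
opening: 0.0177
gripper_force: 50.0
```

```bash
python3 - <<'E'
from h import *
s=robot.read_state();print(s['tool_pos'],s['opening'],s['gripper_force'],s['force'])
R=Ro.from_rotvec(s['orientation']).as_matrix();o=s['tool_pos']+R@np.array([.0015,0,.058]);print('rod under handle',o)
cs=[]
for c in ['scene','side']:
    im=robot.read_camera(c)[...,::-1];k=cam(c)
    x,y=proj(o,k)[0].astype(int);cs.append(cv2.resize(im[y-40:y+40,x-40:x+40],(400,400),interpolation=cv2.INTER_CUBIC));print('crop org',x-40,y-40)
    for dd in robot.outline_of(c,'check_weight')[:1]:
        ys,xs=np.nonzero(dd['pixels']);print(round(dd['conf'],2),[xs.min(),ys.min(),xs.max(),ys.max()])
cv2.imwrite('pics/c3.png',np.hstack(cs))
E
```

```text
[0.6176 0.3077 0.1151] 0.017674433741133214 49.96181130409241 [-0.2431  0.2967 -1.8676]
rod under handle [0.6161 0.3079 0.0571]
crop org 329 327
0.73 [np.int64(353), np.int64(359), np.int64(383), np.int64(401)]
crop org 223 130
0.84 [np.int64(256), np.int64(163), np.int64(276), np.int64(197)]
```

View pics/c3.png

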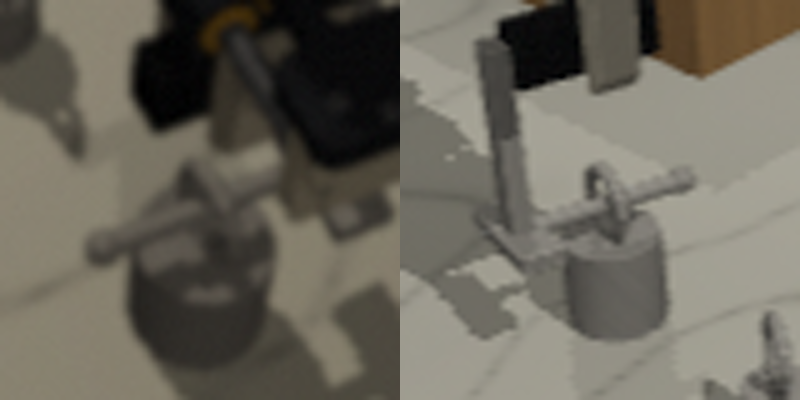

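The prong is through the eyelet in both views, with the ring about mid-prong and the ball clear beyond it. Now I'll lift.

>>> {"method": "carry_out", "body": {"rows": [[0, 0, -0.003, 0, 0, 0], [0, 0, -0.006, 0, 0, 0], [0, 0, -0.009, 0, 0, 0], [0, 0, -0.015, 0, 0, 0], [0, 0, -0.025, 0, 0, 0], [0, 0, -0.04, 0, 0, 0], [0, 0, -0.06, 0, 0, 0], [0, 0, -0.085, 0, 0, 0], [0, 0, -0.11, 0, 0, 0], [0, 0, -0.135, 0, 0, 0], [0, 0, -0.15, 0, 0, 0], [0, 0, -0.157, 0, 0, 0]]}}

```text
t: 10.68
tool_pos: [0.6181, 0.3079, 0.274]
orientation: [0.141, 3.136, 0.001]
force: [0.3, -0.5, -6.2]
opening: 0.0178
gripper_force: 50.0
```

```bash
cat > chk.py <<'E'
from h import *
import sys
s=robot.read_state();print(s['t'],s['tool_pos'],s['orientation'],s['opening'],s['gripper_force'],s['force'],s['wrist_torque'])
R=Ro.from_rotvec(s['orientation']).as_matrix();o=s['tool_pos']+R@np.array([.0015,0,.0636])
obs=[]
for c in ['scene','side']:
    im=robot.read_camera(c)[...,::-1];cv2.imwrite(f'pics/{sys.argv[1]}_{c}.png',im)
    for dd in robot.outline_of(c,'check_weight')[:1]:
        ys,xs=np.nonzero(dd['pixels']);print(c,round(dd['conf'],2),[xs.min(),ys.min(),xs.max(),ys.max()],'pred',bb(proj(place(WEIGHT,[*o[:2],-.09])+[0,0,o[2]-.058],cam(c))))
print('lifter',o,'weight bottom',o[2]-.058)
print('to ring',rel([*sys.path and (.529+.0015,-.272),s['tool_pos'][2]],R,s))
E
python3 chk.py k1
```

```text
File "chk.py", line 11
    print('to ring',rel([*sys.path and (.529+.0015,-.272),s['tool_pos'][2]],R,s))
                                   ^^^
SyntaxError: invalid syntax
```

```bash
sed -i 's/\[\*sys.path and (.529+.0015,-.272),/[.5305,-.272,/' chk.py; python3 chk.py k1
```

```text
10.675 [0.6181 0.3079 0.274 ] [0.1408 3.1364 0.0014] 0.017836417834660893 49.9604594707489 [ 0.3411 -0.4746 -6.1698] [ 0.0825 -0.1971 -0.0327]
scene 0.76 [np.int64(360), np.int64(295), np.int64(394), np.int64(342)] pred [358.9851 292.556  394.5921 344.3007]
side 0.89 [np.int64(247), np.int64(92), np.int64(271), np.int64(133)] pred [245.2941  91.2043 270.4296 133.5925]
lifter [0.6167 0.3081 0.2104] weight bottom 0.15243266723353766
to ring [  35.3 -585.4   -0.7    0.     0.     0. ]
```

The weight hangs where predicted in both views. I'll carry it over the jars in smooth calls.

>>> {"method": "carry_out", "body": {"rows": [[0, -0.004, 0, 0, 0, 0], [0.001, -0.012, 0, 0, 0, 0], [0.001, -0.024, 0, 0, 0, 0], [0.002, -0.04, 0, 0, 0, 0], [0.004, -0.06, 0, 0, 0, 0], [0.005, -0.08, 0, 0, 0, 0], [0.006, -0.1, 0, 0, 0, 0], [0.007, -0.12, 0, 0, 0, 0], [0.008, -0.14, 0, 0, 0, 0], [0.01, -0.16, 0, 0, 0, 0], [0.011, -0.18, 0, 0, 0, 0], [0.012, -0.2, 0, 0, 0, 0]]}}

```text
t: 12.38
tool_pos: [0.5876, 0.1083, 0.2722]
orientation: [0.141, 3.138, 0.0]
force: [0.1, 0.9, -6.5]
opening: 0.0173
gripper_force: 50.0
```

>>> {"method": "carry_out", "body": {"rows": [[0.001, -0.02, 0, 0, 0, 0], [0.002, -0.04, 0, 0, 0, 0], [0.004, -0.06, 0, 0, 0, 0], [0.005, -0.08, 0, 0, 0, 0], [0.006, -0.1, 0, 0, 0, 0], [0.007, -0.12, 0, 0, 0, 0], [0.008, -0.14, 0, 0, 0, 0], [0.01, -0.16, 0, 0, 0, 0], [0.011, -0.18, 0, 0, 0, 0], [0.012, -0.2, 0, 0, 0, 0], [0.013, -0.22, 0, 0, 0, 0], [0.014, -0.24, 0, 0, 0, 0]]}}

```text
t: 13.88
tool_pos: [0.5521, -0.1295, 0.2722]
orientation: [0.141, 3.138, -0.0]
force: [-0.7, 0.6, -5.9]
opening: 0.0177
gripper_force: 50.0
```

>>> {"method": "carry_out", "body": {"rows": [[0.001, -0.02, 0, 0, 0, 0], [0.002, -0.04, 0, 0, 0, 0], [0.004, -0.06, 0, 0, 0, 0], [0.005, -0.08, 0, 0, 0, 0], [0.006, -0.098, 0, 0, 0, 0], [0.007, -0.114, 0, 0, 0, 0], [0.008, -0.127, 0, 0, 0, 0], [0.008, -0.136, 0, 0, 0, 0], [0.009, -0.142, 0, 0, 0, 0], [0.009, -0.145, 0, 0, 0, 0], [0.009, -0.145, 0, 0, 0, 0], [0.009, -0.145, 0, 0, 0, 0]]}}

```text
t: 15.38
tool_pos: [0.5305, -0.2715, 0.2722]
orientation: [0.14, 3.138, 0.0]
force: [-0.4, 0.4, -7.1]
opening: 0.0174
gripper_force: 50.0
```

```bash
python3 chk.py k2; python3 - <<'E'
from h import *
a=[cv2.imread(f'pics/k2_{c}.png') for c in('scene','side')]
cv2.imwrite('pics/c4.png',np.hstack([cv2.resize(a[0][60:220,180:340],(400,400),interpolation=cv2.INTER_CUBIC),cv2.resize(a[1][240:480,330:570],(400,400),interpolation=cv2.INTER_CUBIC)]))
E
```

```text
15.375 [ 0.5305 -0.2715  0.2722] [0.1402 3.1384 0.0002] 0.017449399961491915 49.96028244495392 [-0.3924  0.3616 -7.1437] [ 0.0339 -0.1648 -0.0663]
scene 0.7 [np.int64(247), np.int64(87), np.int64(268), np.int64(120)] pred [245.6813  83.0499 268.0364 121.403 ]
side 0.94 [np.int64(441), np.int64(283), np.int64(488), np.int64(350)] pred [438.3152 284.6477 487.4563 352.5184]
lifter [ 0.529  -0.2713  0.2086] weight bottom 0.15061436480365037
to ring [-0.  -0.5 -0.   0.   0.   0. ]
```

View pics/c4.png

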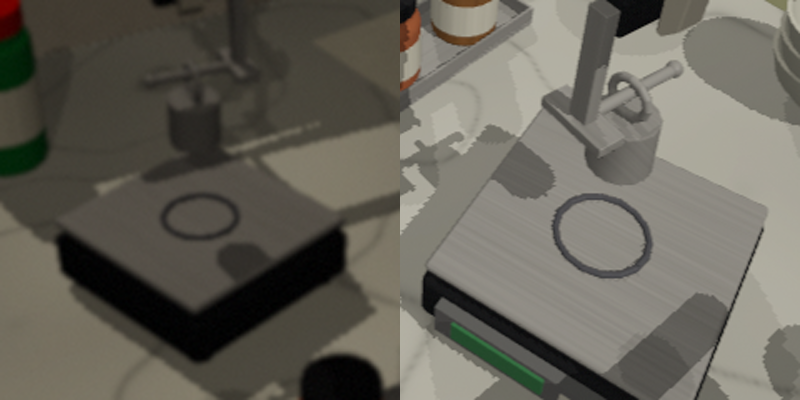

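The weight hangs level behind the ring in both views. The ring centre is near scene (260,146.4) and side (451,381). Next I'll refine the ring and weight positions with the same cameras.

```bash
cat > ringfit.py <<'E'
from h import *
import sys
tag=sys.argv[1]; s=robot.read_state()
R=Ro.from_rotvec(s['orientation']).as_matrix();o=s['tool_pos']+R@np.array([.0015,0,.0636]);w0=[*o[:2],o[2]-.058]
C={}
ob=[]
for c,th in(('scene',None),('side',None)):
    if tag!='k2': cv2.imwrite(f'pics/{tag}_{c}.png',robot.read_camera(c)[...,::-1])
    g=cv2.imread('pics/k2_%s.png'%c,0).astype(np.float32);k=cam(c)
    # darkest-annulus search on the ring (images where it is unoccluded)
    T=np.linspace(0,2*np.pi,180,endpoint=False)
    samp=lambda p,r:(lambda u:cv2.remap(g,u[:,0].astype(np.float32),u[:,1].astype(np.float32),cv2.INTER_LINEAR).mean())(proj(np.c_[p[0]+r*np.cos(T),p[1]+r*np.sin(T),0*T+.073],k))
    best=min(((samp((x,y),.033)-.5*samp((x,y),.026)-.5*samp((x,y),.040),x,y) for x in np.arange(.51,.55,.0005) for y in np.arange(-.295,-.25,.0005)));print(c,'ring',best)
    d=robot.outline_of(c,'check_weight')[:1]
    if d: ys,xs=np.nonzero(d[0]['pixels']);ob.append((k,np.array([xs.min()-.5,ys.min()-.5,xs.max()+.5,ys.max()+.5])));print(d[0]['conf'],ob[-1][1])
    if d:  # single-camera fit at known height
        f=lambda p:bb(proj(place(WEIGHT,[*p,-.09])+[0,0,w0[2]],k))-ob[-1][1]
        r=least_squares(f,w0[:2]);print(c,'weight xy',r.x,r.fun,'cmd',w0)
E
python3 ringfit.py k2
```

```text
scene ring (np.float32(-28.434116), np.float64(0.5294999999999979), np.float64(-0.27149999999999996))
0.7 [246.5  86.5 268.5 120.5]
scene weight xy [ 0.5298 -0.2664] [-0.197  -2.3069  0.2069  2.132 ] cmd [np.float64(0.5289728541503385), np.float64(-0.27144313750960525), np.float64(0.15060787750796237)]
side ring (np.float32(-66.94584), np.float64(0.527999999999998), np.float64(-0.27499999999999997))
0.94 [440.5 282.5 488.5 350.5]
side weight xy [ 0.5326 -0.2704] [-0.5386  0.1545  0.5011 -0.1903] cmd [np.float64(0.5289728541503385), np.float64(-0.27144313750960525), np.float64(0.15060787750796237)]
```

>>> {"method": "carry_out", "body": {"rows": [[0, -0.001, 0.003, 0, 0, 0], [0.001, -0.002, 0.008, 0, 0, 0], [0.001, -0.002, 0.015, 0, 0, 0], [0.001, -0.002, 0.023, 0, 0, 0], [0.001, -0.002, 0.031, 0, 0, 0], [0.001, -0.002, 0.039, 0, 0, 0], [0.001, -0.002, 0.046, 0, 0, 0], [0.001, -0.002, 0.052, 0, 0, 0], [0.001, -0.002, 0.056, 0, 0, 0], [0.001, -0.002, 0.058, 0, 0, 0], [0.001, -0.002, 0.058, 0, 0, 0], [0.001, -0.002, 0.058, 0, 0, 0]]}}

```text
t: 17.18
tool_pos: [0.5293, -0.2738, 0.2145]
orientation: [0.141, 3.138, -0.0]
force: [0.1, -0.5, -6.3]
opening: 0.0178
gripper_force: 50.0
```

```bash
python3 ringfit.py k3; python3 - <<'E'
from h import *
s=robot.read_state();print(s['t'],s['tool_pos'],s['force'],s['opening'])
a=[cv2.imread(f'pics/k3_{c}.png') for c in('scene','side')]
cv2.imwrite('pics/c5.png',np.hstack([cv2.resize(a[0][90:190,210:310],(400,400),interpolation=cv2.INTER_CUBIC),cv2.resize(a[1][290:440,375:525],(400,400),interpolation=cv2.INTER_CUBIC)]))
E
```

```text
scene ring (np.float32(-28.434116), np.float64(0.5294999999999979), np.float64(-0.27149999999999996))
0.94 [248.5 109.5 270.5 143.5]
scene weight xy [ 0.5275 -0.2694] [ 0.2371 -1.2428 -0.242   1.1777] cmd [np.float64(0.5278658688607069), np.float64(-0.27366482742270437), np.float64(0.0928956418460814)]
side ring (np.float32(-66.94584), np.float64(0.527999999999998), np.float64(-0.27499999999999997))
0.71 [436.5 321.5 478.5 384.5]
side weight xy [ 0.5322 -0.2733] [-1.7555  0.5794  1.6414 -0.6774] cmd [np.float64(0.5278658688607069), np.float64(-0.27366482742270437), np.float64(0.0928956418460814)]
17.375 [ 0.5293 -0.2738  0.2144] [ 0.1276  0.0752 -6.3521] 0.01765814581953389
```

View pics/c5.png

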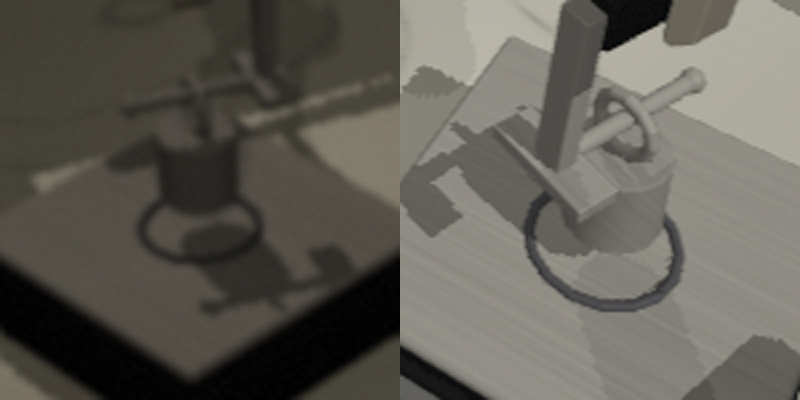

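The weight hangs upright just above the ring in both views. Its base is at scene (259.5,143) and side about (457,385), roughly 2 mm towards +y of the ring centre. I'll make a last small correction and lower it to about 12 mm above the ring.

>>> {"method": "carry_out", "body": {"rows": [[0, -0.001, 0.001, 0, 0, 0], [0, -0.002, 0.003, 0, 0, 0], [0, -0.002, 0.005, 0, 0, 0], [0, -0.002, 0.007, 0, 0, 0], [0, -0.002, 0.008, 0, 0, 0], [0, -0.002, 0.008, 0, 0, 0], [0, -0.002, 0.008, 0, 0, 0], [0, -0.002, 0.008, 0, 0, 0], [0, -0.002, 0.008, 0, 0, 0], [0, -0.002, 0.008, 0, 0, 0], [0, -0.002, 0.008, 0, 0, 0], [0, -0.002, 0.008, 0, 0, 0]]}}

```text
t: 18.88
tool_pos: [0.529, -0.2757, 0.2062]
orientation: [0.141, 3.138, 0.0]
force: [-0.9, 0.7, -6.6]
opening: 0.018
gripper_force: 50.0
```

>>> {"method": "carry_out", "body": {"rows": [[0, 0, 0, 0, 0, 0], [0, 0, 0, 0, 0, 0], [0, 0, 0, 0, 0, 0], [0, 0, 0, 0, 0, 0], [0, 0, 0, 0, 0, 0], [0, 0, 0, 0, 0, 0], [0, 0, 0, 0, 0, 0], [0, 0, 0, 0, 0, 0], [0, 0, 0, 0, 0, 0], [0, 0, 0, 0, 0, 0], [0, 0, 0, 0, 0, 0], [0, 0, 0, 0, 0, 0]]}}

```text
t: 20.38
tool_pos: [0.529, -0.2757, 0.2062]
orientation: [0.141, 3.138, -0.0]
force: [-0.7, 0.0, -6.0]
opening: 0.0176
gripper_force: 50.0
```

```bash
python3 chk.py k4; python3 - <<'E'
from h import *
import time
# motion check: two side/scene pictures
p={}
for i in range(3):
    for c in('scene','side'):
        g=cv2.cvtColor(robot.read_camera(c),cv2.COLOR_RGB2GRAY).astype(float)
        r=g[100:160,230:290] if c=='scene' else g[300:410,410:500]
        if c in p: print(c,np.abs(r-p[c]).max(),np.abs(r-p[c]).mean())
        p[c]=r
E
```

```text
20.375 [ 0.529  -0.2757  0.2062] [ 0.1409  3.1384 -0.0001] 0.017639931277115013 49.960400462150574 [-0.6928  0.0493 -6.0204] [ 0.0627 -0.1713 -0.0584]
side 0.83 [np.int64(439), np.int64(329), np.int64(477), np.int64(390)] pred [432.4817 330.3217 477.5721 391.5628]
lifter [ 0.5275 -0.2756  0.1426] weight bottom 0.08458867379354162
to ring [-1.1  3.8 -0.   0.   0.   0. ]
scene 4.0 0.7180555555555556
side 6.0 0.43626262626262624
scene 3.0 0.7141666666666666
side 6.0 0.43272727272727274
```

```bash
python3 -c "
from plant import robot
print(robot.close_job())"
```

```text
the job is handed in; nothing more can be done
None
```

The job is handed in at about 20 s of the 61 s allowed, with no verdict returned; by my measurements the 0.5 kg weight hangs at rest from the held lifter, within about 4 mm of the ring centre and about 12 mm above the ring.

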